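# Find the full tin of boot studs by feel

### The arm

A 6-joint arm with a two-finger parallel gripper is mounted at the origin on the work surface. World frame = base frame: x ahead of the robot, y to its left, z up, the work surface at z = 0. Lengths are in mm, angles in rad, forces in N, time in s.
With the tool pointing down it reaches from about 350 to 975 mm from the base axis. Payload 7.1 kg.
Tool frame: the origin (TCP) lies midway between the tips of the shut fingers; the grasp point (between the pads) lies 19 mm behind it (ctrl.grip_depth is the distance from the TCP to the grasp point, in mm); z points along the fingers, y is the line along which they close (so a half turn about z gives the same grasp; the last joint's range is limited). The gripper opens to 88 mm and grips with 3 to 60 N. Pads are 20 mm wide; open, the fingers measure 115 mm over their backs; the gripper's body (75 mm by 178 mm) begins 61 mm behind the grasp point.
Start: joints at [1.218, 0.423, 1.63, -0, 1.089, -0.019], TCP at [204.74, 590.497, 222.675] pointing down, gripper open.
Joint ranges: [-3, 3], [-0.9, 2.11], [0.09, 2.58], [-1.31, 4.45], [0.11, 2.69], [-2.54, 2.54]. Speed limits (rad/s): [2.39, 2.39, 3.01, 3.14, 3.14, 3.14].

### API

Orientations are given as a rotation vector (axis times angle).
In Python, from workcell import ctrl, cams gives the robot as it stands.
- The arm moves only by the tool move_arm, never from a script. Its argument "steps" is a list of rows, each a list of 3 entries, a list of its own where there are three numbers: the shift along the tool's x, y, z in units of 25 mm (1.0 is 25 mm), then the turn about the tool's z in units of 5 degrees (1.0 is 5 degrees), then the closure, from 0 (fully open) to 1 (shut). A call has 1 to 20 rows; each row shifts and turns the commanded pose from where the row before left it, along the tool's axes as they then stand; what a row does not reach is not made up. A row lasts 1/12 s, in which the tool goes at most 41.7 mm and 7.16 degrees, less where a joint would pass 70% of its speed; a pose out of reach is approached as far as the arm can. A call is refused whole if a number of a shift passes 1 or a number of a turn 1, either way. A call with a gripper value outside its range is refused whole. The fingers move at their own pace and stop on an object; the grip force is fixed at half the most. Time passes only in rows, so rows that do not move let the fingers close. It gives the time, the measured TCP pose, the force, the opening and the grip force at its end, in the units of the state.
- ctrl.get_obs(): the state, without advancing time (a new reading comes with each control period).
- cams.get_image(name): name is "side" or "top" or "wrist"; returns a dict with "image" (384x512x3 uint8, red, green, blue), "camera_matrix" (3x3 intrinsics, pixels), "k1" (the pictures are not rectified: a ray, as slopes to the right and down, at radius r is drawn at 1 + k1 r^2 times it, then the intrinsics apply), "xyz" and "rotation" of the camera in the world; the wrist camera has in their place "mount" (4x4, takes a point from camera to tool coordinates, whose origin is the TCP and whose axes are the flange's). Camera axes: x right, y down, z forward; pixel columns grow to the right and rows downward; lengths in mm; the calibration is good to about 2 mm. A picture is of the moment at which its call begins: read the wrist's pose just before it. There is no depth.
- ctrl.close_job(): hands the job in; it is judged then, once.
Trained networks look in the newest picture that a camera, given by its name, has taken for a name from the list of things; names that differ only in an ending like _2 or _b are one class to them, and where a whole thing is asked for, a point or a joint stands for the part that bears it (a point fixed in the world has none). Each returns a list of dicts, best first, with "p" (0 to 1); they miss things now and then, are a little off and sometimes report something else, mostly with a low value. They report only what shows in the picture. A call takes as long as a camera call. They do not tell look-alikes from the thing itself.
- cams.boxes_of(camera, thing): "rect" ([centre column, centre row, width, height] in pixels, round what is visible of it).
- cams.cut_out(camera, thing): "pixels" (384x512 bool, what is visible of it) and "rect" ([centre column, centre row, width, height] in pixels, round what is visible of it).
The state is a dict: "t": time; "qpos": joint angles; "qvel": joint speeds; "joint_torque": joint torques, N m; "ee_pos": TCP position; "orientation": TCP orientation; "ft_force": force on the tool from outside, world axes, zero at the start; "moment": the same for the moment, N m; "width": finger opening in mm; "grasp_force": force on a finger pad.
Only numpy, scipy, OpenCV 4.12 (cv2) and the standard library are available. Lean on these libraries where they do the work, as an engineer would, in place of code of your own. Each camera call takes 0.05 s, during which the arm holds its last target. There are 200 camera calls.

### The job

One of the three identical closed tins on the dark board still has plenty of spare boot studs in it. Heft the tins one at a time, from the robot's left to its right (left is +y): lift each straight up clear of the board over its own spot, feel its weight for a second, and stand the ones you do not keep back upright on the spots they came from. Finish with the gripper still holding the heaviest tin up, upright and still, at least 15 cm above the bench top; leave the drawer and the other things on the bench alone.

Things in the scene. Friction and masses are not known exactly. Their poses are not given: they have to be found in the camera images.
- tin_a: one of three outwardly identical closed tins, green, brass-coloured lid and foot rim, 54 mm diameter (55 at the lid), 75 mm tall; origin at the centre of its underside, z up. Stands upright on one of the board's spots, random order. Tins weigh 130 to 540 g; one is at least 150 g heavier than either other, told apart only by weight. Sturdy: a 40 N grip is fine
- tin_b: one of three outwardly identical closed tins, green, brass-coloured lid and foot rim, 54 mm diameter (55 at the lid), 75 mm tall; origin at the centre of its underside, z up. Stands upright on one of the board's spots, random order. Tins weigh 130 to 540 g; one is at least 150 g heavier than either other, told apart only by weight. Sturdy: a 40 N grip is fine
- tin_c: one of three outwardly identical closed tins, green, brass-coloured lid and foot rim, 54 mm diameter (55 at the lid), 75 mm tall; origin at the centre of its underside, z up. Stands upright on one of the board's spots, random order. Tins weigh 130 to 540 g; one is at least 150 g heavier than either other, told apart only by weight. Sturdy: a 40 N grip is fine
- board: fixed dark wooden board on the bench, 110 mm (x) by 380 mm (y) by 16 mm thick, carrying the three tins in a row along its y axis, 125 mm apart; origin at the centre of its underside, z up, +y towards the robot's left; it may be turned by up to 0.3 rad
- spot_left (a point): centre of the board's left cork spot (76 mm disc, flush) on its top face, 16 mm above the bench; a tin stands here at the start
- spot_middle (a point): centre of the board's middle cork spot, as spot_left
- spot_right (a point): centre of the board's right cork spot, as spot_left
- bowl: bystander: blue silicone collapsible bowl, 140 mm across the rim, 55 mm tall, off to the right; origin at the centre of its underside
- case: bystander: grey hard-shell sunglasses case, 66 by 160 by 52 mm, beyond the board; origin at the centre of its underside
- carabiner: bystander: steel carabiner lying flat, about 90 by 53 mm, 9 mm thick, beyond the board; origin near its centre, on the bench
- tick_remover: bystander: orange plastic forked tick remover, about 85 mm long, 6 mm thick, lying beyond the board; origin near its centre, on the bench
- chest_drawer0 (a joint): bystander: the half-open drawer of a small wooden chest (260 by 200 mm, 110 mm tall) standing far to the left on the bench; value is how far it is pulled out towards the robot, m
There are look-alikes about, which are no part of the job. What is shaped like the tin_c but blue, purple or red is not meant.

How it is judged:
By the outcome, as a careful person would: the job done as asked, in the order asked, and still so for the second after the job is handed in, while the arm keeps its last pose, push and grip.
It also fails if it takes over 72 s, if anything falls off the work surface, if the arm or the gripper's body presses on something with over 40 N, if the wrist force passes 120 N, or if a joint passes its speed limit or range.

## Working session

There is one attempt and no reset: what is moved stays moved. The work goes in short steps, Python scripts to look and compute and a tool call to move; the robot and the scene stay as the last step left them, time stands still between calls to the robot, and variables do not carry over. Pictures are saved under pics/ and viewed, at most 10 in all, crops included, and the job is handed in when it is done.

Besides the shell and the picture viewer there is one more tool, called after "Request:" by a JSON object that holds its "op" and its "data", one argument or row to a line. move_arm: Moves the arm, as the interface text tells. Its arguments: {"type":"object","properties":{"steps":{"type":"array"}},"required":["steps"]}

```bash
mkdir -p pics; ls
python3 - <<'E'
from workcell import ctrl,cams
import cv2
o=ctrl.get_obs();print(o)
for n in("top","side"):
    d=cams.get_image(n);cv2.imwrite(f"pics/{n}0.png",d["image"][:,:,::-1])
    print(n,d["xyz"],d["rotation"],d["camera_matrix"],d["k1"])
    for th in("tin_a","board"):
        print(th,[(round(b["p"],2),[round(float(v)) for v in b["rect"]]) for b in cams.boxes_of(n,th)])
E
```

```text
pics
{'t': 0.0, 'qpos': array([ 1.21798574e+00,  4.23851737e-01,  1.63070093e+00, -1.11680762e-06,
        1.08861642e+00, -1.89763002e-02]), 'qvel': array([-7.47361280e-04,  1.27379631e-04, -5.80076484e-04,  7.82422589e-05,
        2.06141064e-03, -5.60242971e-04]), 'joint_torque': array([ 1.88624887e-03, -5.44644570e+01, -2.73655701e+01,  6.44232729e-02,
        2.28696002e-02, -1.10662854e-04]), 'ee_pos': array([204.55673654, 589.97163023, 221.8906128 ]), 'orientation': array([-5.21904834e-01, -3.09764254e+00,  2.43364920e-03]), 'ft_force': array([ 0.44022092,  0.40100105, -1.22245807]), 'moment': array([-0.00779311, -0.00280281, -0.00222466]), 'grasp_force': 0.0, 'width': 87.89022092338142}
top [2.68361939e+02 1.28625339e+00 1.52742561e+03] [-2.0945839   2.12023144 -0.22857749] [[459.39445451   0.         253.98128259]
 [  0.         459.39445451 197.21607745]
 [  0.           0.           1.        ]] 0.01571742737402366
tin_a [(0.86, [319, 238, 18, 18]), (0.8, [257, 177, 17, 17]), (0.8, [249, 262, 18, 20]), (0.75, [235, 217, 16, 19]), (0.71, [317, 210, 19, 19]), (0.62, [274, 211, 20, 21]), (0.55, [199, 220, 19, 23])]
board [(0.89, [237, 220, 115, 42])]
side [509.11755669 739.66270818 886.96174375] [-0.09621906  2.90281081 -1.10540573] [[394.09304151   0.         264.45462157]
 [  0.         394.09304151 195.24564386]
 [  0.           0.           1.        ]] 0.010649778178746752
tin_a [(0.88, [281, 214, 23, 35]), (0.87, [330, 208, 25, 31]), (0.71, [283, 250, 21, 37]), (0.69, [306, 152, 20, 30]), (0.68, [274, 150, 18, 27])]
board [(0.96, [286, 230, 51, 111])]
```

Run:
```python
import cv2,numpy as np
a=cv2.imread("pics/top0.png")[140:300,150:360];b=cv2.imread("pics/side0.png")[110:310,190:390]
cv2.imwrite("pics/c.png",np.hstack([cv2.resize(a,(420,320),interpolation=2),cv2.resize(b,(320,320),interpolation=2)]))
```

```text
(no output)
```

View pics/top0.png

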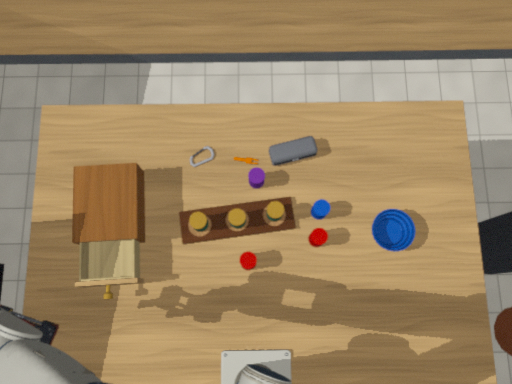

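View pics/c.png

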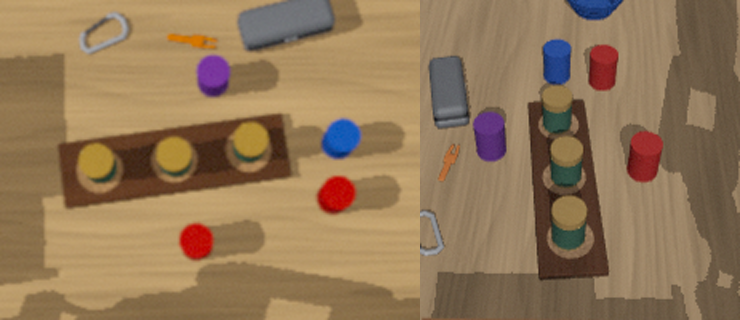

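The lids at top-view pixels (199,220), (237,217) and (274,211) belong to the three green, brass-lidded tins on the dark board, and these are the ones meant. The look-alikes are purple (257,177), blue (320,209), and red (318,238) and (248,261). They stand off the board and have no brass lid, and the enlarged crop confirms this.

```bash
cat > h.py <<'E'
from workcell import ctrl,cams
import cv2,numpy as np
from scipy.spatial.transform import Rotation as R
def ray_plane(d,px,z):
    K=d["camera_matrix"];s=np.array([(px[0]-K[0,2])/K[0,0],(px[1]-K[1,2])/K[1,1]]);u=s.copy()
    for _ in range(20): u=s/(1+d["k1"]*(u@u))
    v=R.from_rotvec(d["rotation"]).apply([*u,1]) if np.ndim(d["rotation"])==1 else d["rotation"]@np.array([*u,1])
    c=np.array(d["xyz"]);return (c+v*(z-c[2])/v[2])[:2]
def lids(d):
    h=cv2.cvtColor(d["image"],cv2.COLOR_RGB2HSV)
    return h
E
python3 - <<'E'
from h import *
for n in("top","side"):
    d=cams.get_image(n)
    b=cams.cut_out(n,"board")[0]["pixels"].astype(np.uint8)
    hull=cv2.convexHull(np.argwhere(b)[:,::-1].astype(np.int32))
    P=np.array([ray_plane(d,p[0],16) for p in hull.astype(float)],np.float32)
    print(n,"board",cv2.minAreaRect(P))
    for t in cams.cut_out(n,"tin_a"):
        m=t["pixels"];im=d["image"].astype(int)
        lid=m&(im[...,0]>im[...,1]+8)&(im[...,0]>im[...,2]+50)
        g=m&(im[...,1]>im[...,0]+10)
        if lid.sum()<30 or lid.sum()>500: continue
        yx=np.argwhere(lid);c=yx.mean(0)[::-1]
        print(round(t["p"],2),np.round(t["rect"]),lid.sum(),g.sum(),im[lid].mean(0).round(),"lid c",c.round(1),ray_plane(d,c,91).round(1),ray_plane(d,c,87).round(1))
E
```

```text
top board ((523.836669921875, 58.75666809082031), (115.47647857666016, 380.6856689453125), 6.733083248138428)
0.78 [249. 260.  19.  20.] 267 0 [184.  30.  17.] lid c [247.5 260.1] [383.7  21.7] [384.   21.8]
0.76 [239. 218.  20.  19.] 228 3 [170. 135.  54.] lid c [236.2 217.8] [517.4  56.4] [518.1  56.6]
0.67 [320. 236.  18.  15.] 310 0 [178.  28.  16.] lid c [317.9 236.9] [ 453.6 -200. ] [ 454.1 -200.6]
0.59 [273. 212.  22.  19.] 256 13 [166. 132.  54.] lid c [274.2 210. ] [541.1 -64.6] [541.8 -64.8]
0.54 [198. 221.  19.  17.] 229 15 [171. 136.  53.] lid c [197.6 220.5] [510.2 178.5] [510.9 179. ]
side board ((522.6494750976562, 63.39801025390625), (109.48432922363281, 385.5466003417969), 7.24452543258667)
0.93 [281. 212.  20.  42.] 314 215 [144. 118.  73.] lid c [281.4 204.3] [519.4  61.6] [519.5  58.2]
0.61 [284. 252.  22.  34.] 396 223 [144. 118.  73.] lid c [282.8 243. ] [510.8 185.5] [510.8 182.7]
```

Request:
{"op": "move_arm", "data": {
  "steps": [
    [[0,0,0],-1,0],
    [[0,0,0],-1,0],
    [[0,0,0],-1,0],
    [[0,0,0],-1,0],
    [[0,0,0],-1,0],
    [[0,0,0],-0.3,0],
    [[0,0,0],0,0]
  ]
}}

```text
t: 1.18
ee_pos: [204.8, 590.5, 222.7]
orientation: [-0.203, 3.135, 0.0]
ft_force: [-0.2, 0.6, -1.3]
width: 87.7
grasp_force: 0.0
```

```bash
cat >> h.py <<'E'
def go(t):
    o=ctrl.get_obs();r=R.from_rotvec(o["orientation"]);M=r.as_matrix()
    print("t",round(o["t"],2),"tcp",o["ee_pos"].round(1),"ytool",M[:,1].round(3),"ztool",M[:,2].round(3),"units",(M.T@(np.array(t)-o["ee_pos"])/25).round(2),"F",o["ft_force"].round(2),"w",round(o["width"],1))
E
python3 -c "
from h import *
go([509,182,200])"
```

```text
t 1.18 tcp [204.8 590.5 222.7] ytool [-0.129  0.992  0.   ] ztool [ 0.  0. -1.] units [ -9.96 -17.78   0.91] F [-0.23  0.59 -1.33] w 87.7
```

Request:
{"op": "move_arm", "data": {
  "steps": [
    [[-0.5,-0.89,0],0,0],
    [[-0.5,-0.89,0],0,0],
    [[-0.5,-0.89,0],0,0],
    [[-0.5,-0.89,0],0,0],
    [[-0.5,-0.89,0],0,0],
    [[-0.5,-0.89,0],0,0],
    [[-0.5,-0.89,0],0,0],
    [[-0.5,-0.89,0],0,0],
    [[-0.5,-0.89,0],0,0],
    [[-0.5,-0.89,0],0,0],
    [[-0.5,-0.89,0],0,0],
    [[-0.5,-0.89,0],0,0],
    [[-0.5,-0.89,0],0,0],
    [[-0.5,-0.89,0],0,0],
    [[-0.5,-0.89,0],0,0],
    [[-0.5,-0.89,0],0,0],
    [[-0.5,-0.89,0],0,0],
    [[-0.5,-0.89,0],0,0],
    [[-0.5,-0.89,0],0,0],
    [[-0.5,-0.89,0],0,0]
  ]
}}

```text
t: 2.85
ee_pos: [510.5, 180.2, 222.9]
orientation: [-0.2, 3.135, 0.0]
ft_force: [0.4, 0.6, -0.1]
width: 87.9
grasp_force: 0.0
```

Request:
{"op": "move_arm", "data": {
  "steps": [
    [[0,0,0],0,0],
    [[0,0,0],0,0],
    [[0,0,0],0,0]
  ]
}}

```text
t: 3.1
ee_pos: [509.4, 181.5, 222.6]
orientation: [0.2, -3.135, -0.0]
ft_force: [0.2, 0.6, 0.5]
width: 87.7
grasp_force: 0.0
```

```bash
cat >> h.py <<'E'
def wrist(name=None):
    o=ctrl.get_obs();d=cams.get_image("wrist")
    T=np.eye(4);T[:3,:3]=R.from_rotvec(o["orientation"]).as_matrix();T[:3,3]=o["ee_pos"]
    W=T@np.array(d["mount"]);d["xyz"]=W[:3,3];d["rotation"]=W[:3,:3]
    if name: cv2.imwrite(f"pics/{name}.png",d["image"][:,:,::-1])
    return d
def tins(d):
    for t in cams.cut_out("wrist","tin_a"):
        m=t["pixels"];im=d["image"].astype(int)
        lid=(m&(im[...,0]>im[...,1]+8)&(im[...,0]<2*im[...,1])&(im[...,0]>im[...,2]+40)).astype(np.uint8)
        if lid.sum()<100: continue
        yx=np.argwhere(lid);h=cv2.convexHull(yx[:,::-1].astype(np.int32))
        P=np.array([ray_plane(d,p[0],91) for p in h.astype(float)],np.float32)
        print(round(t["p"],2),np.round(t["rect"]),"n",lid.sum(),"circ",cv2.minEnclosingCircle(P),"mean",ray_plane(d,yx.mean(0)[::-1],91).round(1))
E
python3 -c "
from h import *
go([509,182,200]);d=wrist('w1');tins(d);print(d['xyz'])"
```

```text
t 3.1 tcp [509.4 181.5 222.6] ytool [-0.127  0.992  0.   ] ztool [-0.  0. -1.] units [0.01 0.02 0.9 ] F [0.19 0.62 0.51] w 87.7
0.8 [128.  47.  73.  64.] n 115 circ ((392.2897033691406, 39.551021575927734), 38.276004791259766) mean [398.8  45. ]
0.71 [251. 178.  48.  56.] n 1950 circ ((507.2652587890625, 175.93170166015625), 33.3484001159668) mean [510.2 177.2]
0.71 [151. 174.  68.  55.] n 2051 circ ((514.5221557617188, 64.94762420654297), 39.22090530395508) mean [518.9  57.7]
0.69 [ 50. 179.  89.  56.] n 2346 circ ((536.2247314453125, -46.40678405761719), 51.826759338378906) mean [540.7 -62.2]
[430.66854892 171.30663211 384.85811077]
```

View pics/w1.png

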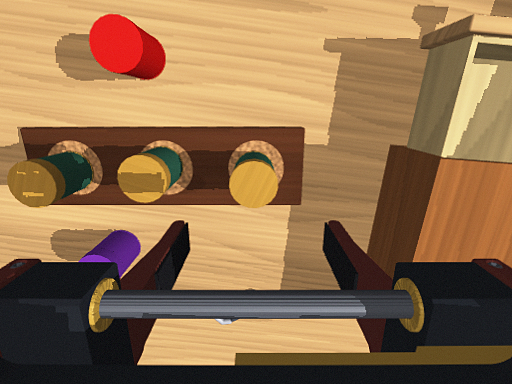

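The wrist view shows the three brass-lidded green tins, with lid faces at about (254,184), (145,178) and (33,183). The red tin is at (127,47) and the purple at (110,255), both off the board. I'll refine the centres using lid-only pixels and an overlay.

```bash
cat >> h.py <<'E'
def proj(d,P):
    Rm=d["rotation"] if np.ndim(d["rotation"])==2 else R.from_rotvec(d["rotation"]).as_matrix()
    q=(np.atleast_2d(P)-d["xyz"])@Rm;u=q[:,:2]/q[:,2:];u=u*(1+d["k1"]*(u**2).sum(1,keepdims=True))
    return u*np.diag(d["camera_matrix"])[:2]+np.array(d["camera_matrix"])[:2,2]
def circ(c,r,z):
    a=np.linspace(0,2*np.pi,48);return np.c_[c[0]+r*np.cos(a),c[1]+r*np.sin(a),np.full(48,z)]
E
python3 - <<'E'
from h import *
d=wrist()
for p in((253.5,184),(145,178),(33,183)): print(ray_plane(d,p,91).round(1))
cs=[(508,181),(522.5,58.5),(537,-65)]
im=cv2.resize(d["image"][110:220,:310,::-1],None,fx=2.5,fy=2.5,interpolation=cv2.INTER_CUBIC).copy()
for c in cs:
    for r,z,col in((27.5,91,(255,0,255)),(38,16,(255,255,0))):
        q=((proj(d,circ(c,r,z))-[0,110])*2.5).astype(np.int32);cv2.polylines(im,[q],True,col,1)
cv2.imwrite("pics/o1.png",im)
E
```

```text
[512.1 179. ]
[520.7  58.6]
[542.8 -66.6]
```

View pics/o1.png

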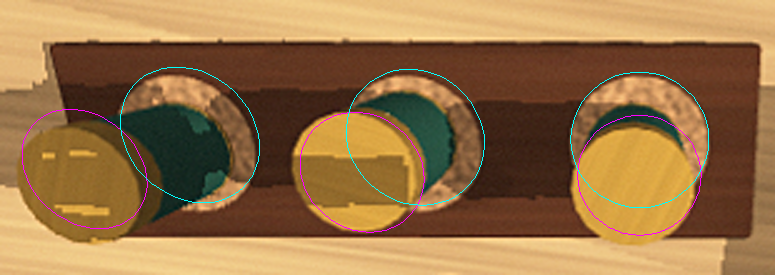

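```bash
python3 -c "
from h import *
go([511.5,179.5,40])"
```

```text
t 3.25 tcp [509.2 182.1 222.7] ytool [-0.129  0.992  0.   ] ztool [-0.  0. -1.] units [-0.08 -0.12  7.31] F [-0.46  0.07  0.16] w 88.0
```

Request:
{"op": "move_arm", "data": {
  "steps": [
    [[-0.08,-0.12,0.5],0,0],
    [[0,0,0.8],0,0],
    [[0,0,0.8],0,0],
    [[0,0,0.8],0,0],
    [[0,0,0.8],0,0],
    [[0,0,0.8],0,0],
    [[0,0,0.8],0,0],
    [[0,0,0.8],0,0],
    [[0,0,0.7],0,0],
    [[0,0,0.5],0,0],
    [[0,0,0],0,0],
    [[0,0,0],0,0],
    [[0,0,0],0,0]
  ]
}}

```text
t: 4.33
ee_pos: [512.7, 179.0, 41.0]
orientation: [-0.203, 3.134, 0.0]
ft_force: [0.4, -0.1, 0.2]
width: 87.5
grasp_force: 0.0
```

Request:
{"op": "move_arm", "data": {
  "steps": [
    [[0,0,0],0,0.15],
    [[0,0,0],0,0.2],
    [[0,0,0],0,0.25],
    [[0,0,0],0,0.3],
    [[0,0,0],0,0.35],
    [[0,0,0],0,0.4],
    [[0,0,0],0,0.6],
    [[0,0,0],0,1],
    [[0,0,0],0,1],
    [[0,0,0],0,1],
    [[0,0,0],0,1],
    [[0,0,0],0,1],
    [[0,0,0],0,1],
    [[0,0,0],0,1]
  ]
}}

```text
t: 5.5
ee_pos: [512.3, 178.6, 40.4]
orientation: [-0.202, 3.135, 0.0]
ft_force: [-1.6, 0.3, 5.3]
width: 54.4
grasp_force: 30.0
```

Request:
{"op": "move_arm", "data": {
  "steps": [
    [[0,0,-0.2],0,1],
    [[0,0,-0.4],0,1],
    [[0,0,-0.5],0,1],
    [[0,0,-0.5],0,1],
    [[0,0,-0.5],0,1],
    [[0,0,-0.5],0,1],
    [[0,0,-0.4],0,1],
    [[0,0,-0.2],0,1]
  ]
}}

```text
t: 6.17
ee_pos: [513.0, 178.8, 122.4]
orientation: [-0.202, 3.132, 0.001]
ft_force: [0.7, 0.3, -4.9]
width: 54.1
grasp_force: 30.0
```

Request:
{"op": "move_arm", "data": {
  "steps": [
    [[0,0,0],0,1],
    [[0,0,0],0,1],
    [[0,0,0],0,1],
    [[0,0,0],0,1],
    [[0,0,0],0,1],
    [[0,0,0],0,1],
    [[0,0,0],0,1],
    [[0,0,0],0,1]
  ]
}}

```text
t: 6.83
ee_pos: [512.1, 178.5, 119.9]
orientation: [0.202, -3.135, 0.0]
ft_force: [0.3, -0.3, -3.7]
width: 53.9
grasp_force: 30.0
```

Request:
{"op": "move_arm", "data": {
  "steps": [
    [[0,0,0],0,1],
    [[0,0,0],0,1],
    [[0,0,0],0,1],
    [[0,0,0],0,1],
    [[0,0,0],0,1]
  ]
}}

```text
t: 7.25
ee_pos: [512.2, 178.6, 120.2]
orientation: [-0.202, 3.135, 0.0]
ft_force: [0.1, -0.1, -3.3]
width: 54.1
grasp_force: 30.0
```

Request:
{"op": "move_arm", "data": {
  "steps": [
    [[0,0,0],0,1],
    [[0,0,0],0,1],
    [[0,0,0],0,1]
  ]
}}

```text
t: 7.5
ee_pos: [512.2, 178.5, 120.2]
orientation: [-0.202, 3.135, -0.0]
ft_force: [0.4, 0.3, -4.7]
width: 54.1
grasp_force: 30.0
```

```bash
cat > f.py <<'E'
from h import *
for i in range(5):
    cams.get_image("top");o=ctrl.get_obs();print(o["ft_force"].round(2),o["joint_torque"][1:3].round(2),o["ee_pos"].round(1),o["width"].round(1))
E
python3 f.py; python3 -c "
from h import *
wrist('w2')"
```

```text
Traceback (most recent call last):
  File "f.py", line 3, in <module>
    cams.get_image("top");o=ctrl.get_obs();print(o["ft_force"].round(2),o["joint_torque"][1:3].round(2),o["ee_pos"].round(1),o["width"].round(1))
                                                                                                                             ^^^^^^^^^^^^^^^^
AttributeError: 'float' object has no attribute 'round'
```

View pics/w2.png

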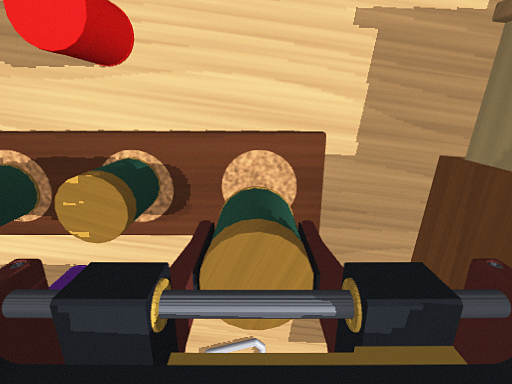

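The tin is held upright, with its lid at (257,280). The left cork spot is bare, spanning columns 222–297 with its top at row 150. Next I'll average the force and locate the spot.

```bash
cat > f.py <<'E'
from h import *
F=[]
for i in range(14):
    cams.get_image("top");F.append(ctrl.get_obs()["ft_force"])
print(np.mean(F,0).round(2),np.std(F,0).round(2));go([512,178.5,41])
E
python3 f.py; python3 -c "
from h import *
d=wrist()
for p in((222,185),(297,185),(259.5,150)): print(ray_plane(d,p,16).round(1))
im=d['image'].copy()
for c in((511,180),(513,179),(509,181)): print(c,proj(d,circ(c,38,16)).min(0).round(),proj(d,circ(c,38,16)).max(0).round())
"
```

```text
[ 0.07  0.09 -4.08] [0.41 0.34 0.47]
t 8.3 tcp [512.2 178.5 120.2] ytool [-0.128  0.992 -0.   ] ztool [ 0. -0. -1.] units [ 0.01 -0.    3.17] F [-0.    0.41 -5.18] w 54.1
[512.6 143.3]
[502.9 218.6]
[472.6 176.3]
(511, 180) [221. 151.] [296. 222.]
(513, 179) [220. 153.] [294. 224.]
(509, 181) [222. 149.] [297. 221.]
```

Tin 1 weighs about 4.1 N. I'll put it back.

Request:
{"op": "move_arm", "data": {
  "steps": [
    [[0,0,0.2],0,1],
    [[0,0,0.4],0,1],
    [[0,0,0.5],0,1],
    [[0,0,0.5],0,1],
    [[0,0,0.5],0,1],
    [[0,0,0.4],0,1],
    [[0,0,0.3],0,1],
    [[0,0,0.2],0,1],
    [[0,0,0.1],0,1],
    [[0,0,0.06],0,1],
    [[0,0,0],0,1],
    [[0,0,0],0,1],
    [[0,0,0],0,1]
  ]
}}

```text
t: 9.43
ee_pos: [512.5, 178.7, 41.7]
orientation: [-0.202, 3.134, 0.0]
ft_force: [0.4, 0.4, -4.3]
width: 54.0
grasp_force: 30.0
```

```bash
python3 -c "
from h import *
go([512,178.5,40.4])"
```

```text
t 9.43 tcp [512.5 178.7  41.7] ytool [-0.128  0.992  0.   ] ztool [ 0.001  0.    -1.   ] units [ 0.02 -0.    0.05] F [ 0.39  0.37 -4.28] w 54.0
```

Request:
{"op": "move_arm", "data": {
  "steps": [
    [[0,0,0.03],0,1],
    [[0,0,0.03],0,1],
    [[0,0,0],0,1],
    [[0,0,0],0,1],
    [[0,0,0],0,1]
  ]
}}

```text
t: 9.85
ee_pos: [512.6, 178.7, 40.4]
orientation: [-0.202, 3.134, 0.0]
ft_force: [-1.8, 0.3, 5.8]
width: 54.0
grasp_force: 30.0
```

Contact is made (+5.8 N, as it was at the grasp). Releasing, retreating, then moving to the middle tin.

Request:
{"op": "move_arm", "data": {
  "steps": [
    [[0,0,0],0,0.35],
    [[0,0,0],0,0.25],
    [[0,0,0],0,0.1],
    [[0,0,0],0,0],
    [[0,0,0],0,0],
    [[0,0,0],0,0],
    [[0,0,-0.2],0,0],
    [[0,0,-0.6],0,0],
    [[0,0,-0.8],0,0],
    [[0,0,-0.8],0,0],
    [[0,0,-0.8],0,0],
    [[0,0,-0.8],0,0],
    [[0,0,-0.6],0,0],
    [[0,0,-0.4],0,0],
    [[0,0,0],0,0],
    [[0,0,0],0,0]
  ]
}}

```text
t: 11.18
ee_pos: [512.2, 178.6, 164.9]
orientation: [-0.202, 3.134, 0.0]
ft_force: [-1.3, 0.6, -1.0]
width: 87.4
grasp_force: 0.0
```

```bash
python3 -c "
from h import *
go([521.5,57,165])"
```

```text
t 11.18 tcp [512.2 178.6 164.9] ytool [-0.128  0.992  0.   ] ztool [ 0.001  0.    -1.   ] units [ 0.26 -4.87 -0.01] F [-1.28  0.59 -1.03] w 87.4
```

Request:
{"op": "move_arm", "data": {
  "steps": [
    [[0.04,-0.4,0],0,0],
    [[0.04,-0.8,0],0,0],
    [[0.04,-0.8,0],0,0],
    [[0.04,-0.8,0],0,0],
    [[0.04,-0.8,0],0,0],
    [[0.04,-0.8,0],0,0],
    [[0.02,-0.47,0],0,0],
    [[0,0,0],0,0],
    [[0,0,0],0,0],
    [[0,0,0],0,0]
  ]
}}

```text
t: 12.02
ee_pos: [521.1, 57.4, 164.3]
orientation: [0.202, -3.134, -0.0]
ft_force: [-0.5, 0.1, -0.8]
width: 87.8
grasp_force: 0.0
```

Run:
```python
from h import *
d=wrist()
im=d["image"][:,:,::-1].copy()
for c in[(512,179),(521.5,57),(542,-67)]:
    for r,z,col in((27.5,91,(255,0,255)),):
        cv2.polylines(im,[proj(d,circ(c,r,z)).astype(np.int32)],True,col,1)
for c in[(510,181),(525,57),(540,-67)]:
    cv2.polylines(im,[proj(d,circ(c,38,16)).astype(np.int32)],True,(255,255,0),1)
cv2.imwrite("pics/o2.png",im);go([521.5,57,40])
```

```text
t 12.07 tcp [521.2  57.6 164.4] ytool [-0.129  0.992  0.   ] ztool [-0.001  0.    -1.   ] units [-0.01 -0.03  4.98] F [ 0.73 -0.63 -0.39] w 87.9
```

View pics/o2.png

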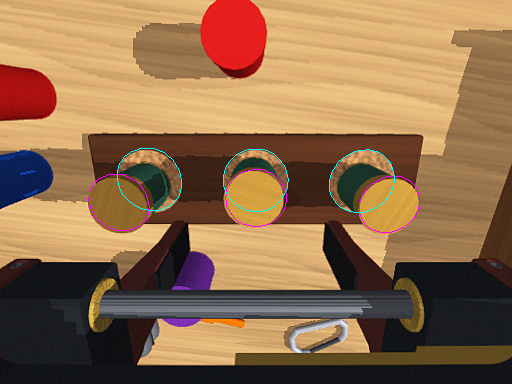

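The overlay fits all three lids and spots. Tin 1 stands upright back on the left spot (lid 390,204) and the middle lid is at (256,197). Descending on the middle tin.

Request:
{"op": "move_arm", "data": {
  "steps": [
    [[0,-0.02,0.4],0,0],
    [[0,0,0.8],0,0],
    [[0,0,0.8],0,0],
    [[0,0,0.8],0,0],
    [[0,0,0.8],0,0],
    [[0,0,0.8],0,0],
    [[0,0,0.4],0,0],
    [[0,0,0.15],0,0],
    [[0,0,0],0,0],
    [[0,0,0],0,0],
    [[0,0,0],0,0]
  ]
}}

```text
t: 12.98
ee_pos: [522.1, 56.7, 41.8]
orientation: [-0.202, 3.133, 0.0]
ft_force: [-0.4, 0.1, -0.7]
width: 87.9
grasp_force: 0.0
```

Request:
{"op": "move_arm", "data": {
  "steps": [
    [[0,0,0],0,0.15],
    [[0,0,0],0,0.2],
    [[0,0,0],0,0.25],
    [[0,0,0],0,0.3],
    [[0,0,0],0,0.35],
    [[0,0,0],0,0.4],
    [[0,0,0],0,0.6],
    [[0,0,0],0,1],
    [[0,0,0],0,1],
    [[0,0,0],0,1],
    [[0,0,0],0,1],
    [[0,0,0],0,1]
  ]
}}

```text
t: 13.98
ee_pos: [521.4, 56.4, 40.9]
orientation: [0.202, -3.135, 0.0]
ft_force: [0.7, -1.4, -1.0]
width: 52.9
grasp_force: 30.0
```

Request:
{"op": "move_arm", "data": {
  "steps": [
    [[0,0,-0.2],0,1],
    [[0,0,-0.4],0,1],
    [[0,0,-0.5],0,1],
    [[0,0,-0.5],0,1],
    [[0,0,-0.5],0,1],
    [[0,0,-0.5],0,1],
    [[0,0,-0.4],0,1],
    [[0,0,-0.2],0,1],
    [[0,0,0],0,1],
    [[0,0,0],0,1],
    [[0,0,0],0,1],
    [[0,0,0],0,1],
    [[0,0,0],0,1],
    [[0,0,0],0,1],
    [[0,0,0],0,1],
    [[0,0,0],0,1],
    [[0,0,0],0,1]
  ]
}}

```text
t: 15.4
ee_pos: [521.4, 56.5, 120.8]
orientation: [0.202, -3.135, 0.0]
ft_force: [-0.4, -0.5, -2.7]
width: 52.8
grasp_force: 30.0
```

```bash
python3 f.py
```

```text
[ 0.07  0.01 -2.01] [0.69 0.46 0.37]
t 16.1 tcp [521.4  56.5 120.9] ytool [-0.128  0.992 -0.   ] ztool [-0. -0. -1.] units [-0.25  4.89  3.2 ] F [ 0.61  0.41 -1.76] w 53.2
```

Tin 2 weighs about 2.0 N. Putting it back.

Request:
{"op": "move_arm", "data": {
  "steps": [
    [[0,0,0.2],0,1],
    [[0,0,0.4],0,1],
    [[0,0,0.5],0,1],
    [[0,0,0.5],0,1],
    [[0,0,0.5],0,1],
    [[0,0,0.4],0,1],
    [[0,0,0.3],0,1],
    [[0,0,0.2],0,1],
    [[0,0,0.1],0,1],
    [[0,0,0.07],0,1],
    [[0,0,0.03],0,1],
    [[0,0,0],0,1],
    [[0,0,0],0,1],
    [[0,0,0],0,1],
    [[0,0,0],0,1]
  ]
}}

```text
t: 17.35
ee_pos: [521.6, 56.5, 41.3]
orientation: [-0.202, 3.134, 0.0]
ft_force: [-0.4, 0.6, -1.2]
width: 52.8
grasp_force: 30.0
```

```bash
python3 -c "
from h import *
go([512,178.5,40.4])"
```

```text
t 17.35 tcp [521.6  56.5  41.3] ytool [-0.128  0.992 -0.   ] ztool [ 0.001  0.    -1.   ] units [-0.24  4.89  0.04] F [-0.43  0.63 -1.19] w 52.8
```

Request:
{"op": "move_arm", "data": {
  "steps": [
    [[0,0,0.02],0,1],
    [[0,0,0.02],0,1],
    [[0,0,0],0,1],
    [[0,0,0],0,1],
    [[0,0,0],0,1]
  ]
}}

```text
t: 17.77
ee_pos: [521.8, 56.4, 40.8]
orientation: [-0.202, 3.134, -0.0]
ft_force: [-1.9, -2.0, 6.5]
width: 52.7
grasp_force: 30.0
```

Tin 2 is touching the board. Release, retreat and move on to the right.

Request:
{"op": "move_arm", "data": {
  "steps": [
    [[0,0,0],0,0.35],
    [[0,0,0],0,0.25],
    [[0,0,0],0,0.1],
    [[0,0,0],0,0],
    [[0,0,0],0,0],
    [[0,0,0],0,0],
    [[0,0,-0.2],0,0],
    [[0,0,-0.6],0,0],
    [[0,0,-0.8],0,0],
    [[0,0,-0.8],0,0],
    [[0,0,-0.8],0,0],
    [[0,0,-0.8],0,0],
    [[0,0,-0.6],0,0],
    [[0,0,-0.4],0,0],
    [[0,0,0],0,0],
    [[0,0,0],0,0]
  ]
}}

```text
t: 19.1
ee_pos: [521.5, 56.5, 165.1]
orientation: [-0.202, 3.134, -0.0]
ft_force: [-0.0, 0.1, -0.4]
width: 87.6
grasp_force: 0.0
```

```bash
python3 -c "
from h import *
go([542,-67,165])"
```

```text
t 19.1 tcp [521.5  56.5 165.1] ytool [-0.128  0.992 -0.   ] ztool [ 0.001  0.    -1.   ] units [-0.18 -5.    0.01] F [-0.    0.09 -0.4 ] w 87.6
```

Request:
{"op": "move_arm", "data": {
  "steps": [
    [[-0.03,-0.4,0],0,0],
    [[-0.03,-0.8,0],0,0],
    [[-0.03,-0.8,0],0,0],
    [[-0.03,-0.8,0],0,0],
    [[-0.03,-0.8,0],0,0],
    [[-0.03,-0.8,0],0,0],
    [[0,-0.6,0],0,0],
    [[0,0,0],0,0],
    [[0,0,0],0,0],
    [[0,0,0],0,0]
  ]
}}

```text
t: 19.93
ee_pos: [541.2, -66.8, 164.0]
orientation: [0.201, -3.133, -0.001]
ft_force: [-0.5, -0.4, 0.8]
width: 87.7
grasp_force: 0.0
```

Run:
```python
from h import *
d=wrist()
im=d["image"][:,:,::-1].copy()
for c in[(512,179),(521.5,57),(542,-67)]:
    for r,z,col in((27.5,91,(255,0,255)),):
        cv2.polylines(im,[proj(d,circ(c,r,z)).astype(np.int32)],True,col,1)
for c in[(510,181),(525,57),(540,-67)]:
    cv2.polylines(im,[proj(d,circ(c,38,16)).astype(np.int32)],True,(255,255,0),1)
cv2.imwrite("pics/o3.png",im);go([542,-67,40])
```

```text
t 19.98 tcp [541.3 -66.5 164.2] ytool [-0.129  0.992  0.001] ztool [-0.001  0.    -1.   ] units [-0.03 -0.03  4.97] F [-0.45  0.87 -0.27] w 87.8
```

View pics/o3.png

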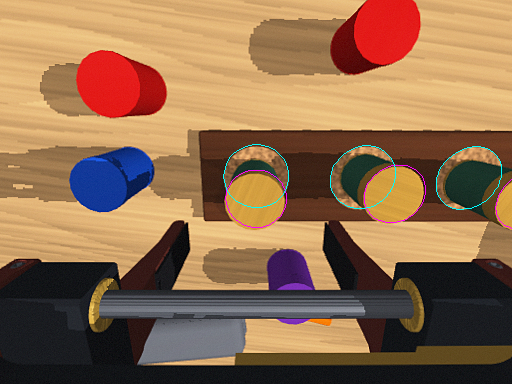

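The right lid at (256,199) matches the overlay, and the middle tin is upright on its spot (393,194). Blue, at (110,180), is well clear of the fingers.

Request:
{"op": "move_arm", "data": {
  "steps": [
    [[0,-0.02,0.4],0,0],
    [[0,0,0.8],0,0],
    [[0,0,0.8],0,0],
    [[0,0,0.8],0,0],
    [[0,0,0.8],0,0],
    [[0,0,0.8],0,0],
    [[0,0,0.4],0,0],
    [[0,0,0.15],0,0],
    [[0,0,0],0,0],
    [[0,0,0],0,0],
    [[0,0,0],0,0]
  ]
}}

```text
t: 20.9
ee_pos: [542.7, -67.4, 42.1]
orientation: [-0.202, 3.133, -0.001]
ft_force: [-0.3, 0.7, -0.3]
width: 88.0
grasp_force: 0.0
```

Request:
{"op": "move_arm", "data": {
  "steps": [
    [[0,0,0],0,0.15],
    [[0,0,0],0,0.2],
    [[0,0,0],0,0.25],
    [[0,0,0],0,0.3],
    [[0,0,0],0,0.35],
    [[0,0,0],0,0.4],
    [[0,0,0],0,0.6],
    [[0,0,0],0,1],
    [[0,0,0],0,1],
    [[0,0,0],0,1],
    [[0,0,0],0,1],
    [[0,0,0],0,1]
  ]
}}

```text
t: 21.9
ee_pos: [542.1, -67.5, 41.3]
orientation: [-0.202, 3.135, -0.0]
ft_force: [-0.3, -0.5, 4.2]
width: 54.6
grasp_force: 30.0
```

Request:
{"op": "move_arm", "data": {
  "steps": [
    [[0,0,-0.2],0,1],
    [[0,0,-0.4],0,1],
    [[0,0,-0.5],0,1],
    [[0,0,-0.5],0,1],
    [[0,0,-0.5],0,1],
    [[0,0,-0.5],0,1],
    [[0,0,-0.4],0,1],
    [[0,0,-0.2],0,1],
    [[0,0,0],0,1],
    [[0,0,0],0,1],
    [[0,0,0],0,1],
    [[0,0,0],0,1],
    [[0,0,0],0,1],
    [[0,0,0],0,1],
    [[0,0,0],0,1],
    [[0,0,0],0,1],
    [[0,0,0],0,1]
  ]
}}

```text
t: 23.32
ee_pos: [541.9, -67.4, 121.0]
orientation: [0.202, -3.135, -0.0]
ft_force: [-0.8, -0.7, -1.7]
width: 54.5
grasp_force: 30.0
```

```bash
python3 f.py
```

```text
[ 0.08  0.12 -1.52] [0.49 0.31 0.37]
t 24.02 tcp [542.  -67.4 121.2] ytool [-0.128  0.992 -0.   ] ztool [ 0. -0. -1.] units [-0.07  9.91  3.21] F [ 0.34 -0.08 -1.52] w 54.1
```

Tin 3 weighs about 1.5 N, so the left tin (4.1 N) is the heaviest. I'll put tin 3 back.

Request:
{"op": "move_arm", "data": {
  "steps": [
    [[0,0,0.2],0,1],
    [[0,0,0.4],0,1],
    [[0,0,0.5],0,1],
    [[0,0,0.5],0,1],
    [[0,0,0.5],0,1],
    [[0,0,0.4],0,1],
    [[0,0,0.3],0,1],
    [[0,0,0.2],0,1],
    [[0,0,0.1],0,1],
    [[0,0,0.07],0,1],
    [[0,0,0.02],0,1],
    [[0,0,0],0,1],
    [[0,0,0],0,1],
    [[0,0,0],0,1],
    [[0,0,0],0,1]
  ]
}}

```text
t: 25.27
ee_pos: [542.2, -67.4, 41.8]
orientation: [-0.202, 3.134, -0.0]
ft_force: [0.3, -0.3, -1.7]
width: 54.4
grasp_force: 30.0
```

Request:
{"op": "move_arm", "data": {
  "steps": [
    [[0,0,0.02],0,1],
    [[0,0,0.01],0,1],
    [[0,0,0],0,1],
    [[0,0,0],0,1],
    [[0,0,0],0,1]
  ]
}}

```text
t: 25.68
ee_pos: [542.2, -67.4, 41.3]
orientation: [-0.202, 3.135, -0.0]
ft_force: [-1.6, 0.3, 6.1]
width: 54.5
grasp_force: 30.0
```

Request:
{"op": "move_arm", "data": {
  "steps": [
    [[0,0,0],0,0.35],
    [[0,0,0],0,0.25],
    [[0,0,0],0,0.1],
    [[0,0,0],0,0],
    [[0,0,0],0,0],
    [[0,0,0],0,0],
    [[0,0,-0.2],0,0],
    [[0,0,-0.6],0,0],
    [[0,0,-0.8],0,0],
    [[0,0,-0.8],0,0],
    [[0,0,-0.8],0,0],
    [[0,0,-0.8],0,0],
    [[0,0,-0.6],0,0],
    [[0,0,-0.4],0,0],
    [[0,0,0],0,0],
    [[0,0,0],0,0]
  ]
}}

```text
t: 27.02
ee_pos: [542.1, -67.4, 165.9]
orientation: [-0.202, 3.134, -0.0]
ft_force: [-0.8, 0.1, -0.3]
width: 87.6
grasp_force: 0.0
```

```bash
python3 -c "
from h import *
go([512,178.7,165])"
```

```text
t 27.02 tcp [542.1 -67.4 165.9] ytool [-0.128  0.992 -0.   ] ztool [ 0.001 -0.    -1.   ] units [-0.07  9.92  0.03] F [-0.84  0.12 -0.29] w 87.6
```

Request:
{"op": "move_arm", "data": {
  "steps": [
    [[0,0.4,0],0,0],
    [[0,0.8,0],0,0],
    [[-0.02,0.8,0],0,0],
    [[-0.02,0.8,0],0,0],
    [[-0.02,0.8,0],0,0],
    [[0,0.8,0],0,0],
    [[0,0.8,0],0,0],
    [[0,0.8,0],0,0],
    [[0,0.8,0],0,0],
    [[0,0.8,0],0,0],
    [[0,0.8,0],0,0],
    [[0,0.8,0],0,0],
    [[0,0.4,0],0,0],
    [[0,0.32,0],0,0],
    [[0,0,0],0,0],
    [[0,0,0],0,0],
    [[0,0,0],0,0]
  ]
}}

```text
t: 28.43
ee_pos: [511.5, 178.1, 165.4]
orientation: [0.201, -3.135, 0.001]
ft_force: [0.5, -0.2, -0.7]
width: 88.0
grasp_force: 0.0
```

Run:
```python
from h import *
d=wrist()
im=d["image"][:,:,::-1].copy()
for c in[(512,179),(521.5,57),(542,-67)]:
    cv2.polylines(im,[proj(d,circ(c,27.5,91)).astype(np.int32)],True,(255,0,255),1)
cv2.imwrite("pics/o4.png",im);go([512,178.7,40.6])
```

```text
t 28.48 tcp [511.6 178.  165.5] ytool [-0.128  0.992 -0.   ] ztool [-0. -0. -1.] units [-0.02  0.03  5.  ] F [-0.16  0.04  0.55] w 87.7
```

View pics/o4.png

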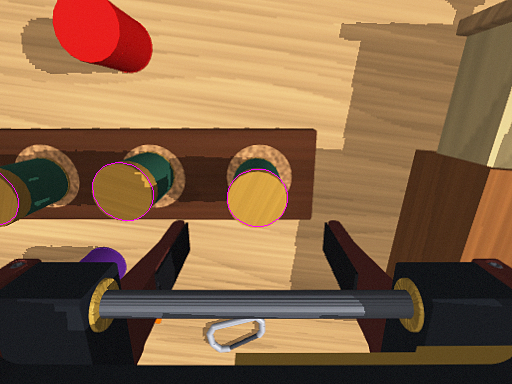

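All three tins are upright on their spots, with lids at (257,198), (124,192) and (5,198). Now I'll grasp the left one and lift it about 170 mm.

Request:
{"op": "move_arm", "data": {
  "steps": [
    [[0,0.03,0.4],0,0],
    [[0,0,0.8],0,0],
    [[0,0,0.8],0,0],
    [[0,0,0.8],0,0],
    [[0,0,0.8],0,0],
    [[0,0,0.8],0,0],
    [[0,0,0.4],0,0],
    [[0,0,0.18],0,0],
    [[0,0,0],0,0],
    [[0,0,0],0,0],
    [[0,0,0],0,0]
  ]
}}

```text
t: 29.4
ee_pos: [512.3, 179.6, 42.1]
orientation: [-0.202, 3.133, 0.001]
ft_force: [-0.3, -0.4, 0.1]
width: 87.6
grasp_force: 0.0
```

Request:
{"op": "move_arm", "data": {
  "steps": [
    [[0,0,0],0,0.15],
    [[0,0,0],0,0.2],
    [[0,0,0],0,0.25],
    [[0,0,0],0,0.3],
    [[0,0,0],0,0.35],
    [[0,0,0],0,0.4],
    [[0,0,0],0,0.6],
    [[0,0,0],0,1],
    [[0,0,0],0,1],
    [[0,0,0],0,1],
    [[0,0,0],0,1],
    [[0,0,0],0,1],
    [[0,0,0],0,1]
  ]
}}

```text
t: 30.48
ee_pos: [511.6, 179.3, 41.3]
orientation: [-0.202, 3.135, -0.0]
ft_force: [-0.8, -4.9, 5.1]
width: 53.8
grasp_force: 30.0
```

Request:
{"op": "move_arm", "data": {
  "steps": [
    [[0,0,-0.2],0,1],
    [[0,0,-0.4],0,1],
    [[0,0,-0.5],0,1],
    [[0,0,-0.5],0,1],
    [[0,0,-0.5],0,1],
    [[0,0,-0.5],0,1],
    [[0,0,-0.5],0,1],
    [[0,0,-0.5],0,1],
    [[0,0,-0.5],0,1],
    [[0,0,-0.5],0,1],
    [[0,0,-0.5],0,1],
    [[0,0,-0.5],0,1],
    [[0,0,-0.5],0,1],
    [[0,0,-0.5],0,1],
    [[0,0,-0.4],0,1],
    [[0,0,-0.2],0,1],
    [[0,0,0],0,1],
    [[0,0,0],0,1]
  ]
}}

```text
t: 31.98
ee_pos: [511.4, 179.5, 221.4]
orientation: [-0.202, 3.135, 0.0]
ft_force: [-0.1, 0.2, -4.3]
width: 53.9
grasp_force: 30.0
```

Request:
{"op": "move_arm", "data": {
  "steps": [
    [[0,0,0],0,1],
    [[0,0,0],0,1],
    [[0,0,0],0,1],
    [[0,0,0],0,1],
    [[0,0,0],0,1],
    [[0,0,0],0,1],
    [[0,0,0],0,1],
    [[0,0,0],0,1],
    [[0,0,0],0,1],
    [[0,0,0],0,1],
    [[0,0,0],0,1],
    [[0,0,0],0,1]
  ]
}}

```text
t: 32.98
ee_pos: [511.6, 179.5, 221.2]
orientation: [-0.202, 3.135, 0.0]
ft_force: [-0.1, 0.1, -4.6]
width: 54.0
grasp_force: 30.0
```

```bash
python3 f.py; python3 -c "
from h import *
d=cams.get_image('side');cv2.imwrite('pics/s9.png',cv2.resize(d['image'][60:330,170:430,::-1],None,fx=2,fy=2))"
```

```text
[ 0.08 -0.12 -4.13] [0.38 0.61 0.32]
t 33.68 tcp [511.5 179.5 221.2] ytool [-0.128  0.992  0.   ] ztool [-0.  0. -1.] units [-0.01 -0.04  7.21] F [-0.19  0.34 -4.42] w 53.8
```

View pics/s9.png

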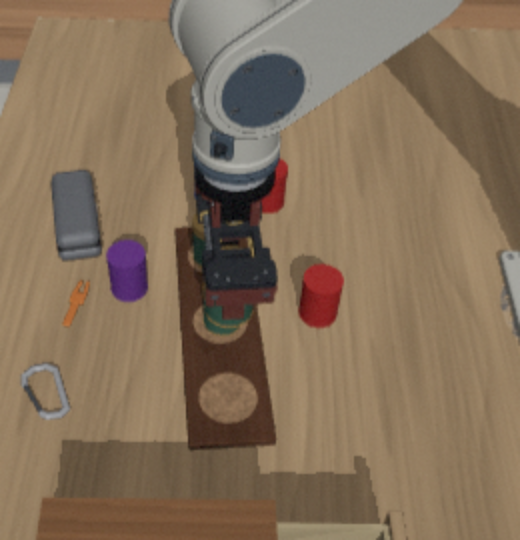

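The crop shows the left spot (228,397) empty and the heaviest tin held upright by the gripper. Its underside is at about 196 mm and it reads 4.1 N; everything else is undisturbed. Handing in.

```bash
python3 -c "
from workcell import ctrl
print(ctrl.close_job())"
```

```text
the job is handed in; nothing more can be done
None
```

I hefted the tins left to right at about 4.1, 2.0 and 1.5 N, put the other two back upright on their own spots, and handed in with the heaviest (the left tin) held upright and still about 196 mm above the bench.

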